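# Load the sample cassette into the reader dock until it clicks

### The job

Lift the grooved sample cassette out of its white parking stand and set it down upright on the open shelf at the mouth of the aluminium reader dock, in line with the rails, and let go of it there. Then take it another way and push it along the bed between the rails, past the sprung side ball, until it is fully home against the stop with the ball clicked into its groove, and let go. Keep the cassette upright and leave the other things on the bench where they are.

Things in the scene. Friction and masses are not known exactly. Their poses are not given: they have to be found in the camera images.
- cassette_center (a point): Centre (half-way up) of the cassette: grey plastic block 64 long (its x) x 46 wide (its y) x 55 mm tall (its z, up), 0.1 to 0.25 kg, dark slits in its top. A full-height groove, 12 mm wide and 5 mm deep, runs down the middle of each long side; edges rounded. Its two ends are alike: it may go into the dock either way round.
- cassette: The same cassette; this origin is at the centre of its underside, same axes. It starts standing in the parking stand, its x along the stand's x.
- stand_in (a point): Centre of the parking stand's floor, 10 mm above the table. Fixed white plate 110 (its x) x 100 mm with an upright cheek at each end of x: 10 thick, 70 wide, 50 mm above the floor, 76 mm apart inside, so fingers do not fit at the cassette's ends. Open along its y: the cassette is taken across its 46 mm width and lifted straight up.
- dock_shelf (a point): Centre of the dock's open shelf, on its top, 15 mm above the table. The dock is fixed; its x points from the shelf in between the rails, z up. The flat shelf reaches from 50 mm behind this point (-x) to 37 mm ahead, where the flared mouth of the rails begins, level with the bed between them, and at least 60 mm to each side. Bed and rails are polished, friction about 0.2.
- dock_home (a point): Where the cassette's centre is when fully home: 107 mm further along the dock's x than dock_shelf, 27.5 mm above the bed; same axes. Two rails, 48 mm apart inside and 12 mm thick, rise 58 mm above the bed along the whole homed cassette, so fingers do not fit beside its long sides. The channel is open above.
- dock_stop (a point): Top middle of the near face of the stop sill that ends the channel, 32 mm beyond dock_home; the sill is 8 mm thick and 12 mm high above the bed, so fingers pass above it. Beyond it the deck is clear until a low console, 35 mm high, that begins 98 mm past dock_home.
- dock_ball (a point): Inner tip of the sprung steel ball (20 mm across) at rest. It stands 5.5 mm out of the rail on the dock's +y side, 30 mm above the bed, in a gap of that rail. Pushing the cassette past it takes about 5 to 15 N along the rails; then it snaps into the groove and holds the cassette near the stop.
- ball (a joint): How far the ball is pressed back into its rail, m: 0 at rest, 0.0025 to 0.0055 while the cassette's flat side is against it, under 0.0015 again (the reading has some 1 mm of noise) when it has clicked into the groove. Spring 1 N per mm with 4 N preload.
- jar: Bystander: small glass jar with white cap, 44 across, 62 mm tall, between dock and stand; origin at its underside.
- driver: Bystander: screwdriver, 170 mm long, lying between dock and stand along its x; origin at its middle.
- slidebox: Bystander: flat closed box 85 x 60 x 30 mm to the far left; origin at its underside.
- canister: Bystander: plain round metal can, 60 across, 75 mm tall, to the far left; origin at its underside.
- dish: Bystander: shallow glass dish, 90 across, 20 mm tall, to the far right; origin at its underside.
- longcase: Bystander: another grey case without grooves, 110 x 30 x 50 mm, to the far right; origin at its underside.
Not all that is in view belongs to the job. What is shaped like the cassette but orange or red is not meant.

How it is judged:
By the outcome, as a careful person would: the job done as asked, in the order asked, and still so for the second after the job is handed in, with the robot touching nothing.
It also fails if it takes over 59 s, if anything falls off the work surface, if the arm or the gripper's body presses on something with over 40 N, if the wrist force passes 120 N, or if a joint passes its speed limit or range.

### The arm

A 6-joint arm with a two-finger parallel gripper is mounted at the origin on the work surface. World frame = base frame: x ahead of the robot, y to its left, z up, the work surface at z = 0. Lengths are in mm, angles in rad, forces in N, time in s.
With the tool pointing down it reaches from about 275 to 1000 mm from the base axis. Payload 8.4 kg.
Tool frame: the origin (TCP) lies on the centre line of the jaws, within the pads' length; the fingertips stand 25 mm ahead of it and the grasp point (between the pads) lies 6 mm ahead of it; z points along the fingers, x is the direction in which the jaws open and shut, and the axes are right-handed (so a half turn about z gives the same grasp; the last joint's range is limited). The gripper opens to 85 mm and grips with 20 to 120 N. Pads are 22 mm wide; open, the fingers measure 114 mm over their backs; the gripper's body (76 mm by 85 mm) begins 54 mm behind the grasp point. The pads swing forward as they close: fully open they stand 13 mm farther back than shut.
Start: joints at [-1.317, 0.353, 1.633, -0, 1.155, -0.002], TCP at [158.136, -604.666, 256.281] pointing down, gripper open.
Joint ranges: [-2.63, 2.63], [-0.92, 2.1], [0.06, 2.66], [-1.3, 4.44], [0, 2.69], [-3.02, 3.02]. Speed limits (rad/s): [2.22, 2.22, 2.79, 3.14, 3.14, 3.14].

### API

Orientations are given as [roll, pitch, yaw] about the fixed x, y, z axes, in that order (R = Rz(yaw) Ry(pitch) Rx(roll)).
In Python, from rig import r gives the robot as it stands. The module is installed in compiled form; this text tells all that it offers.
- The arm moves only by the tool jog_arm, never from a script. Its argument "deltas" is a list of rows, each an object with "gripper": the gripper command: -1 is fully open, 1 is shut, values between are in proportion; "translation": the shift along the world's x, y, z in units of 10 cm (1.0 is 10 cm), a list of three; "dr": the turn, a rotation vector about the world's x, y, z in units of pi/2 rad (1.0 is pi/2 rad), a list of three. In form: [{"gripper": gripper, "translation": [x, y, z], "dr": [wx, wy, wz]}, ...]. A call has 1 to 12 rows; each row shifts and turns the commanded pose from where the row before left it; what a row does not reach is not made up. A row lasts 1/12 s, in which the tool goes at most 41.7 mm and 7.16 degrees, less where a joint would pass 70% of its speed; a pose out of reach is approached as far as the arm can. A call with a number of a shift or a turn outside -1 to 1 is refused whole. A call with a gripper value outside its range is refused whole. The fingers move at their own pace and stop on an object; "squeeze" is the grip in N (left out, the last holds). Time passes only in rows, so rows that do not move let the fingers close. It gives the time, the measured TCP pose, the force and the opening at its end, in the units of the state.
- r.sense(): the state, without advancing time (a new reading comes with each control period).
- r.grab_frame(name): name is "scene" or "top" or "wrist"; returns the picture (480x640x3 uint8, blue, green, red); there is no depth.
- r.calibration(name): a dict with "mtx" (3x3 intrinsics, pixels), "world_from_camera" (4x4, takes a point from camera to world coordinates). Camera axes: x right, y down, z forward; pixel columns grow to the right and rows downward; lengths in mm; the calibration is good to about 2 mm. A picture is of the moment at which its call begins: read the wrist's pose just before it. calibration takes no time and is no camera call; for the wrist camera it gives the pose at the moment of the call.
- r.sign_off(): hands the job in, once; it reports no verdict.
The state is a dict: "clock": time; "qpos": joint angles; "qvel": joint speeds; "joint_efforts": joint torques, N m; "eef_pos": TCP position; "tcp_rot": TCP orientation; "contact_force": force on the tool from outside, world axes, zero at the start; "wrist_torque": the same for the moment, N m; "opening": opening from 0.0 (shut) to 1.0 (fully open).
Only numpy, scipy, OpenCV 4.12 (cv2) and the standard library are available. Lean on these libraries where they do the work, as an engineer would, in place of code of your own. Each camera call takes 0.05 s, during which the arm holds its last target. There are 200 camera calls.

## Working session

There is one attempt and no reset: what is moved stays moved. The work goes in short steps, Python scripts to look and compute and a tool call to move; the robot and the scene stay as the last step left them, time stands still between calls to the robot, and variables do not carry over. Pictures are saved under pics/ and viewed, about 8 in all and at most 12, crops included, and the job is handed in when it is done.

Besides the shell and the picture viewer there is one more tool, called after ">>>" in YAML: its name, and indented under it one key for each argument. jog_arm: Moves the arm, as the interface text tells. Shifts and turns lie within -1 to 1; 1 stands for 10 cm of shift or pi/2 rad of turn. Its arguments: {"type":"object","properties":{"deltas":{"type":"array"},"squeeze":{"type":"number"}},"required":["deltas"]}

```bash
mkdir -p pics; python3 - <<'E'
from rig import r
import cv2,numpy as np
s=r.sense();print({k:np.round(v,3).tolist() for k,v in s.items()})
for n in("scene","top"):
    cv2.imwrite(f"pics/{n}0.png",r.grab_frame(n));c=r.calibration(n);print(n,np.round(c["mtx"],1).tolist(),np.round(c["world_from_camera"],3).tolist())
E
```

```text
{'clock': 0.0, 'qpos': [-1.317, 0.354, 1.634, 0.0, 1.155, -0.002], 'qvel': [0.0, -0.0, -0.0, 0.0, 0.001, -0.0], 'joint_efforts': [0.003, -60.525, -34.206, 0.0, 0.009, 0.0], 'eef_pos': [158.042, -604.224, 255.565], 'tcp_rot': [-3.142, 0.001, -1.315], 'contact_force': [-0.423, -0.689, -0.229], 'wrist_torque': [-0.05, 0.017, 0.02], 'opening': 0.999}
scene [[520.9, 0.0, 317.7], [0.0, 520.9, 230.6], [0.0, 0.0, 1.0]] [[-0.656, 0.591, -0.469, 1119.503], [0.755, 0.503, -0.421, 518.683], [-0.013, -0.63, -0.776, 990.758], [0.0, 0.0, 0.0, 1.0]]
top [[537.0, 0.0, 314.4], [0.0, 537.0, 242.3], [0.0, 0.0, 1.0]] [[0.027, -0.993, 0.119, 418.493], [-1.0, -0.028, -0.01, 5.383], [0.013, -0.118, -0.993, 1264.104], [0.0, 0.0, 0.0, 1.0]]
```

View pics/top0.png

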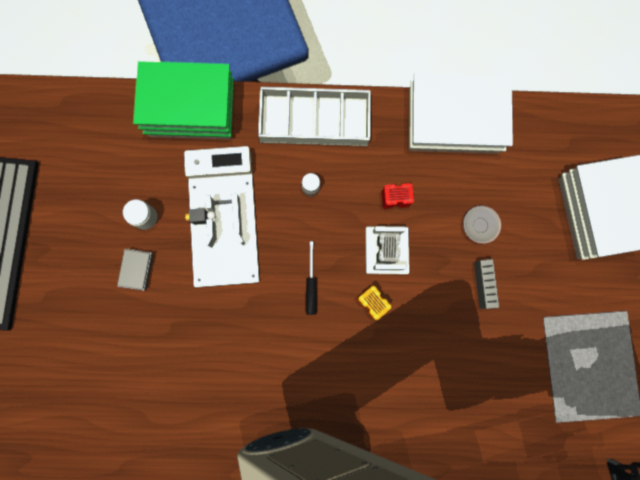

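View pics/scene0.png

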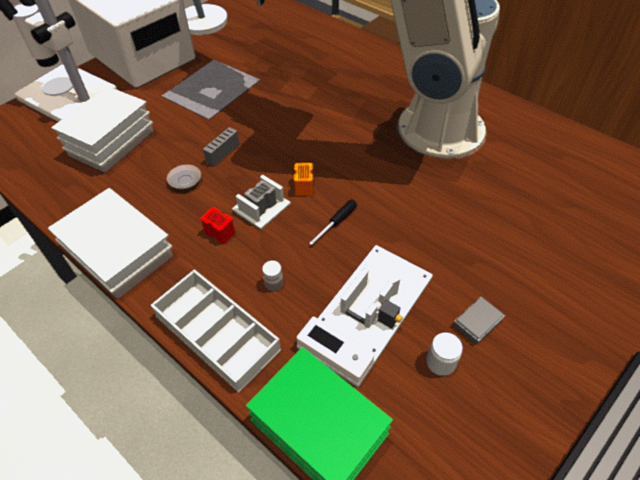

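Top view: white stand with the grey grooved cassette at (389,247). The candidates are red (398,195), orange (375,302), the grey longcase (488,284), and the grey cassette in the stand (389,247); only the last is grey and in the stand. The dock is at (223,225), shelf end at the bottom (towards the robot) and console at the top. I'll confirm in one enlarged crop.

```bash
cat > h.py <<'E'
import cv2,numpy as np
def ray(c,uv,z):
    M=c["world_from_camera"];d=M[:3,:3]@np.linalg.inv(c["mtx"])@np.array([uv[0],uv[1],1.]);o=M[:3,3]
    return o+d*(z-o[2])/d[2]
def proj(c,p):
    M=np.linalg.inv(c["world_from_camera"]);q=c["mtx"]@(M[:3,:3]@np.asarray(p,float)+M[:3,3]);return q[:2]/q[2]
E
python3 - <<'E'
from h import *
from rig import r
im=cv2.imread("pics/top0.png");c=r.calibration("top")
a=cv2.resize(im[215:285,355:425],(560,560)[:2],interpolation=cv2.INTER_CUBIC)[:, :]
a=cv2.resize(a,(400,400));b=cv2.resize(im[143:293,180:265],(340,600),interpolation=cv2.INTER_CUBIC)
o=np.zeros((600,740,3),np.uint8);o[:400,:400]=a;o[:,400:]=b;cv2.imwrite("pics/crop1.png",o)
m=(im.min(2)>130).astype(np.uint8)
n,l,st,ce=cv2.connectedComponentsWithStats(m)
for i in range(1,n):
    if st[i,4]>300:
        pts=np.argwhere(l==i)[:,::-1].astype(np.float32);R=cv2.minAreaRect(pts)
        if 150<ce[i][1]<300 : print(ce[i].round(1),st[i],R,[ray(c,p,10).round(0).tolist()[:2] for p in cv2.boxPoints(R)])
E
```

```text
[214.1 161.3] [ 184  146   66   31 1362] ((216.53553771972656, 160.99745178222656), (26.2901611328125, 65.6185302734375), 85.91438293457031) [[781.0, 313.0], [797.0, 158.0], [733.0, 150.0], [717.0, 305.0]]
[611.1 204. ] [ 570  155   70  103 5303] ((611.7776489257812, 206.7107696533203), (93.9585189819336, 71.22498321533203), 80.21759033203125) [[770.0, -614.0], [805.0, -786.0], [580.0, -814.0], [547.0, -646.0]]
[  5.  197.8] [  0 165  14  83 488] ((3.0945935249328613, 205.43243408203125), (7.891151428222656, 83.021484375), 9.462321281433105) [[539.0, 743.0], [735.0, 730.0], [732.0, 711.0], [536.0, 725.0]]
[ 11.2 237.1] [   0  166   27  157 1136] ((9.86735725402832, 243.466796875), (8.536791801452637, 158.15089416503906), 9.659893035888672) [[366.0, 726.0], [734.0, 699.0], [731.0, 679.0], [363.0, 707.0]]
[223.7 231.1] [ 188  173   71  114 6569] ((222.51751708984375, 229.78018188476562), (109.9105453491211, 65.68434143066406), 86.42366790771484) [[716.0, 302.0], [731.0, 146.0], [470.0, 120.0], [456.0, 271.0]]
[135.4 212.1] [123 199  26  27 544] ((135.5, 212.0), (26.0, 25.0), 90.0) [[658.0, 448.0], [660.0, 389.0], [598.0, 385.0], [596.0, 444.0]]
[482.7 223. ] [465 207  36  35 924] ((482.50006103515625, 223.00003051757812), (36.06244659423828, 31.819805145263672), 45.0) [[628.0, -348.0], [684.0, -402.0], [624.0, -462.0], [568.0, -408.0]]
[387.1 250.3] [ 366  226   43   48 1688] ((386.9999694824219, 249.5), (41.99999237060547, 46.99999237060547), -0.0) [[499.0, -130.0], [610.0, -128.0], [613.0, -228.0], [502.0, -228.0]]
[132.9 269.2] [118 250  31  39 889] ((132.9423065185547, 269.2884521484375), (24.318397521972656, 37.45817947387695), 11.309932708740234) [[455.0, 447.0], [541.0, 436.0], [531.0, 380.0], [445.0, 391.0]]
```

View pics/crop1.png

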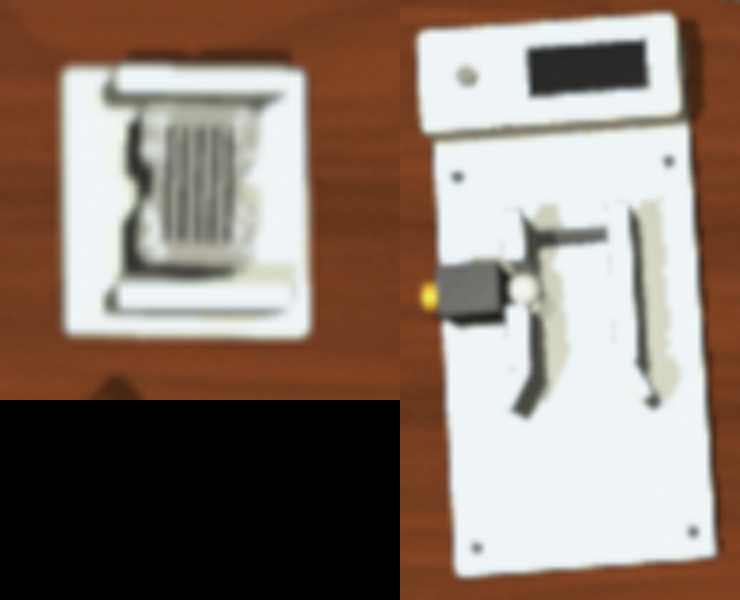

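Confirmed: the grey block with grooves in both long sides is in the white stand. The stand's x runs nearly along world x. Next I move above it.

>>> jog_arm:
  deltas:
    - {"gripper": -1,"translation": [0.26,0.28,0],"dr": [0,0,-0.014]}
    - {"gripper": -1,"translation": [0.26,0.28,0],"dr": [0,0,-0.014]}
    - {"gripper": -1,"translation": [0.26,0.28,0],"dr": [0,0,-0.014]}
    - {"gripper": -1,"translation": [0.26,0.28,0],"dr": [0,0,-0.014]}
    - {"gripper": -1,"translation": [0.26,0.28,0],"dr": [0,0,-0.014]}
    - {"gripper": -1,"translation": [0.26,0.28,0],"dr": [0,0,-0.014]}
    - {"gripper": -1,"translation": [0.26,0.28,0],"dr": [0,0,-0.014]}
    - {"gripper": -1,"translation": [0.26,0.28,0],"dr": [0,0,-0.014]}
    - {"gripper": -1,"translation": [0.26,0.28,0],"dr": [0,0,-0.014]}
    - {"gripper": -1,"translation": [0.26,0.28,0],"dr": [0,0,-0.014]}
    - {"gripper": -1,"translation": [0.26,0.28,0],"dr": [0,0,-0.014]}
    - {"gripper": -1,"translation": [0.26,0.28,0],"dr": [0,0,-0.012]}

```text
clock: 1.1
eef_pos: [471.0, -266.9, 256.1]
tcp_rot: [3.141, 0.0, -1.577]
contact_force: [-0.1, -1.0, 0.6]
opening: 1.001
```

>>> jog_arm:
  deltas:
    - {"gripper": -1,"translation": [0.26,0.28,0],"dr": [0,0,0]}
    - {"gripper": -1,"translation": [0.26,0.28,0],"dr": [0,0,0]}
    - {"gripper": -1,"translation": [0.2,0.25,0],"dr": [0,0,0]}
    - {"gripper": -1,"translation": [0,0,0],"dr": [0,0,0]}
    - {"gripper": -1,"translation": [0,0,0],"dr": [0,0,0]}

```text
clock: 1.52
eef_pos: [542.7, -186.2, 255.8]
tcp_rot: [3.141, 0.0, -1.573]
contact_force: [-0.1, -0.6, -1.4]
opening: 0.999
```

```bash
python3 - <<'E'
from h import *
from rig import r
s=r.sense();print(s["clock"],s["eef_pos"],s["tcp_rot"])
c=r.calibration("wrist");print(np.round(c["world_from_camera"],3).tolist(),c["mtx"].tolist() if hasattr(c["mtx"],"tolist") else c["mtx"])
cv2.imwrite("pics/w1.png",r.grab_frame("wrist"));np.savez("w1.npz",**c)
E
```

```text
1.5167 [ 542.70849717 -186.24455986  255.77097928] [ 3.14073819e+00  2.00309944e-04 -1.57270450e+00]
[[-0.002, -0.961, -0.278, 613.106], [-1.0, 0.002, 0.0, -186.202], [0.0, 0.278, -0.961, 373.52], [0.0, 0.0, 0.0, 1.0]] [[372.25947492891373, 0.0, 319.00965980411115], [0.0, 372.25947492891373, 237.3503727814067], [0.0, 0.0, 1.0]]
```

View pics/w1.png

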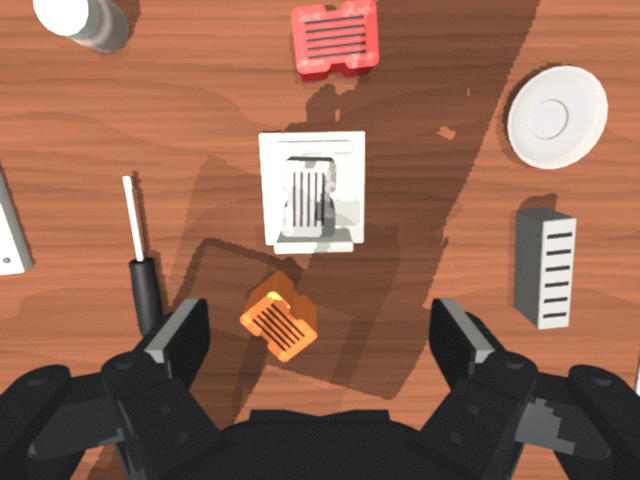

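The wrist view shows the cassette slits at about (308,198) and the stand plate from (262,132) to (365,243). I'll measure both, using the slits at z=65.

```bash
python3 - <<'E'
from h import *
c=np.load("w1.npz");im=cv2.imread("pics/w1.png")
g=im.max(2);sub=g[160:235,284:336]
m=(sub<105).astype(np.uint8);n,l,st,ce=cv2.connectedComponentsWithStats(m)
P=[]
for i in range(1,n):
    x,y,w,h,a=st[i]
    if h>30 and w<8:
        p=np.argwhere(l==i)[:,::-1]+[284,160]
        A=ray(c,p[p[:,1]<=p[:,1].min()+2].mean(0),65);B=ray(c,p[p[:,1]>=p[:,1].max()-2].mean(0),65)
        P.append((A+B)/2);print(st[i],A.round(1),B.round(1),np.degrees(np.arctan2((A-B)[1],(A-B)[0])).round(1))
print("slits centre",np.mean(P,0).round(1))
hsv=cv2.cvtColor(im,cv2.COLOR_BGR2HSV);w=((hsv[...,1]<60)&(hsv[...,2]>110)).astype(np.uint8)
w[:125]=0;w[258:]=0;w[:,:250]=0;w[:,375:]=0
ct=max(cv2.findContours(w,0,2)[0],key=cv2.contourArea);ap=cv2.approxPolyDP(ct,4,True)[:,0];print([(p.tolist(),ray(c,p,10)[:2].round(0).tolist()) for p in ap])
cv2.imwrite("pics/w1crop.png",cv2.resize(im[120:265,245:385],None,fx=4,fy=4,interpolation=cv2.INTER_CUBIC))
for z in(15,):
  for t in[[x,y] for x in(-32,32) for y in(-23,23)]: pass
E
```

```text
[ 36  25   5  41 100] [ 568.2 -189.5   65. ] [ 535.8 -189.6   65. ] 0.2
slits centre [ 552.  -189.6   65. ]
[([364, 131], [612.0, -229.0]), ([259, 134], [609.0, -130.0]), ([265, 240], [505.0, -131.0]), ([276, 253], [491.0, -142.0]), ([346, 252], [492.0, -214.0]), ([363, 241], [504.0, -231.0])]
```

View pics/w1crop.png

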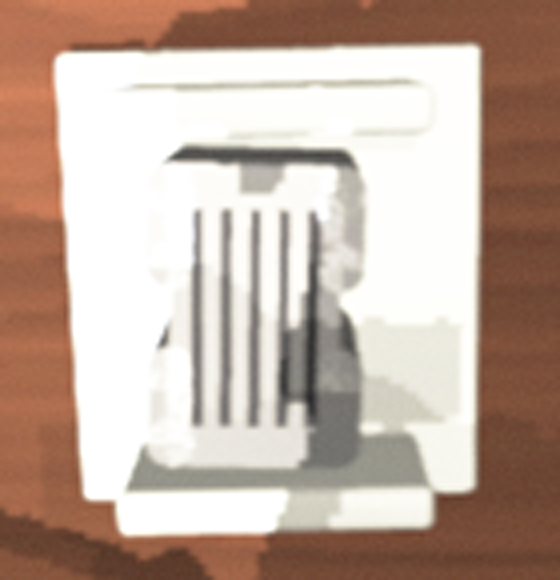

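```bash
python3 - <<'E'
from h import *
c=np.load("w1.npz")
q=lambda u,v:(u/4+245-.375,v/4+120-.375)
for p in[(255.5,318),(255.5,210),(255.5,425),(198,318),(314,318)]:print(p,ray(c,q(*p),65).round(1))
# longitudinal line of slits, plate corner estimate
for p in[(55,57),(482,45),(476,492),(86,498)]:print(p,ray(c,q(*p),10).round(1))
from rig import r
t=r.calibration("top")
print("top proj of estimate",proj(t,ray(c,q(255.5,318),65)), "slits in top crop ~", 355+200/400*70,215+183/400*70)
E
```

```text
(255.5, 318) [ 557.2 -177.4   65. ]
(255.5, 210) [ 579.6 -177.6   65. ]
(255.5, 425) [ 534.  -177.1   65. ]
(198, 318) [ 557.2 -165.3   65. ]
(314, 318) [ 557.1 -189.6   65. ]
(55, 57) [ 609.4 -129.3   10. ]
(482, 45) [ 611.9 -229.6   10. ]
(476, 492) [ 502.2 -231.6   10. ]
(86, 498) [ 500.8 -132.    10. ]
top proj of estimate [390.12686783 246.42447449] slits in top crop ~ 390.0 247.025
```

Cassette centre is at (557,-177.5). The stand plate measures about 109 x 100 mm and agrees, and so does the top view. Now I descend and grasp.

>>> jog_arm:
  deltas:
    - {"gripper": -1,"translation": [0.07,0.043,-0.2],"dr": [0,0,0.004]}
    - {"gripper": -1,"translation": [0.073,0.044,-0.35],"dr": [0,0,0.004]}
    - {"gripper": -1,"translation": [0,0,-0.35],"dr": [0,0,0]}
    - {"gripper": -1,"translation": [0,0,-0.35],"dr": [0,0,0]}
    - {"gripper": -1,"translation": [0,0,-0.35],"dr": [0,0,0]}
    - {"gripper": -1,"translation": [0,0,-0.3],"dr": [0,0,0]}
    - {"gripper": -1,"translation": [0,0,-0.2],"dr": [0,0,0]}
    - {"gripper": -1,"translation": [0,0,0],"dr": [0,0,0]}
    - {"gripper": -1,"translation": [0,0,0],"dr": [0,0,0]}
  squeeze: 40

```text
clock: 2.32
eef_pos: [555.0, -179.8, 45.7]
tcp_rot: [3.139, 0.001, -1.565]
contact_force: [-0.2, -0.9, 0.8]
opening: 1.0
```

>>> jog_arm:
  deltas:
    - {"gripper": 1,"translation": [0,0,0],"dr": [0,0,0]}
    - {"gripper": 1,"translation": [0,0,0],"dr": [0,0,0]}
    - {"gripper": 1,"translation": [0,0,0],"dr": [0,0,0]}
    - {"gripper": 1,"translation": [0,0,0],"dr": [0,0,0]}
    - {"gripper": 1,"translation": [0,0,0],"dr": [0,0,0]}
    - {"gripper": 1,"translation": [0,0,0],"dr": [0,0,0]}
    - {"gripper": 1,"translation": [0,0,0],"dr": [0,0,0]}
    - {"gripper": 1,"translation": [0,0,0],"dr": [0,0,0]}

```text
clock: 2.98
eef_pos: [557.3, -179.3, 48.1]
tcp_rot: [-3.139, -0.001, -1.563]
contact_force: [-1.0, -0.1, 7.5]
opening: 0.525
```

>>> jog_arm:
  deltas:
    - {"gripper": 1,"translation": [0,0,0.1],"dr": [0,0,0]}
    - {"gripper": 1,"translation": [0,0,0.2],"dr": [0,0,0]}
    - {"gripper": 1,"translation": [0,0,0.3],"dr": [0,0,0]}
    - {"gripper": 1,"translation": [0,0,0.3],"dr": [0,0,0]}
    - {"gripper": 1,"translation": [0,0,0.3],"dr": [0,0,0]}
    - {"gripper": 1,"translation": [0,0,0.3],"dr": [0,0,0]}
    - {"gripper": 1,"translation": [0,0,0.2],"dr": [0,0,0]}
    - {"gripper": 1,"translation": [0,0,0],"dr": [0,0,0]}

```text
clock: 3.65
eef_pos: [558.8, -179.6, 222.2]
tcp_rot: [-3.133, -0.003, -1.563]
contact_force: [1.0, 0.7, -0.1]
opening: 0.527
```

>>> jog_arm:
  deltas:
    - {"gripper": 1,"translation": [-0.04,0.2,0],"dr": [0,0,0.005]}
    - {"gripper": 1,"translation": [-0.04,0.35,0],"dr": [0,0,0.005]}
    - {"gripper": 1,"translation": [-0.04,0.38,0],"dr": [0,0,0.005]}
    - {"gripper": 1,"translation": [-0.04,0.38,0],"dr": [0,0,0.006]}
    - {"gripper": 1,"translation": [-0.04,0.38,0],"dr": [0,0,0.006]}
    - {"gripper": 1,"translation": [-0.04,0.38,0],"dr": [0,0,0.006]}
    - {"gripper": 1,"translation": [-0.04,0.38,0],"dr": [0,0,0.006]}
    - {"gripper": 1,"translation": [-0.04,0.38,0],"dr": [0,0,0.006]}
    - {"gripper": 1,"translation": [-0.04,0.38,0],"dr": [0,0,0.005]}
    - {"gripper": 1,"translation": [-0.04,0.35,0],"dr": [0,0,0.005]}
    - {"gripper": 1,"translation": [-0.04,0.23,0],"dr": [0,0,0.005]}
    - {"gripper": 1,"translation": [0,0,0],"dr": [0,0,0]}

```text
clock: 4.65
eef_pos: [511.3, 203.9, 216.0]
tcp_rot: [3.141, 0.001, -1.465]
contact_force: [-0.1, 0.4, -1.6]
opening: 0.524
```

>>> jog_arm:
  deltas:
    - {"gripper": 1,"translation": [0,0,0],"dr": [0,0,0]}
    - {"gripper": 1,"translation": [0,0,0],"dr": [0,0,0]}

```text
clock: 4.82
eef_pos: [512.0, 199.5, 215.9]
tcp_rot: [3.141, -0.001, -1.468]
contact_force: [-0.1, -0.2, -1.3]
opening: 0.522
```

```bash
python3 - <<'E'
from h import *
from rig import r
s=r.sense();print(s["clock"],s["eef_pos"],s["tcp_rot"],s["opening"],s["contact_force"])
c=r.calibration("wrist")
cv2.imwrite("pics/w2.png",r.grab_frame("wrist"));np.savez("w2.npz",**c)
E
```

```text
4.8167 [511.99668166 199.47125091 215.91749856] [ 3.14081827e+00 -6.36697119e-04 -1.46842553e+00] 0.5217856113550492 [-0.0907401  -0.15763551 -1.25630891]
```

View pics/w2.png

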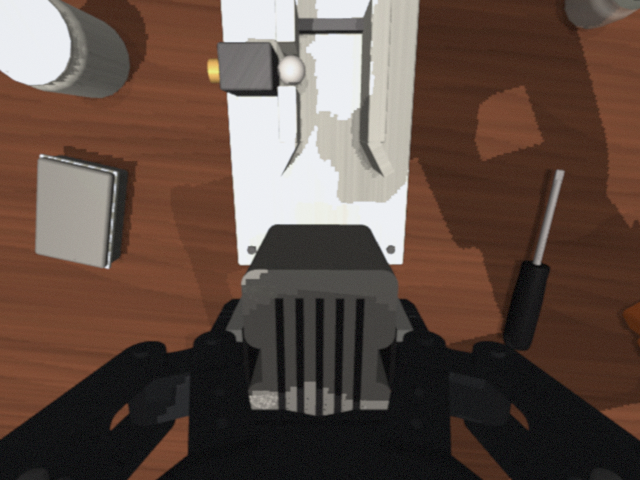

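The view shows the dock with its back edge at row 264, the rails' inner faces at about columns 300 and 365, the sill at row 25 and the ball at (291,70). The cassette is held upright. I'll enlarge the dock for precise edges.

```bash
python3 - <<'E'
from h import *
c=np.load("w2.npz");im=cv2.imread("pics/w2.png")
big=cv2.resize(im[0:272,225:425],None,fx=2.2,fy=2.2,interpolation=cv2.INTER_CUBIC)
big2=cv2.resize(im[0:110,265:395],None,fx=2.6,fy=5.4,interpolation=cv2.INTER_CUBIC)
o=np.zeros((600,790,3),np.uint8);o[:big.shape[0],:440]=big[:600];o[:594,445:445+338]=big2
cv2.imwrite("pics/w2crop.png",o)
for p in[(238,264),(402,264)]:print("back",ray(c,p,15).round(1))
for p in[(251.5,249.5),(391,249)]:print("screw",ray(c,p,15).round(1))
for p in[(280,298),(362,298),(280,413),(362,413)]:print("slit",ray(c,p,233).round(1))
print("ball",ray(c,(291.5,70),45).round(1))
E
```

```text
back [457.8 268.   15. ]
back [472.9 119.5  15. ]
screw [472.9 256.5  15. ]
screw [486.  131.7  15. ]
slit [533.3 213.5 233. ]
slit [535.8 189.3 233. ]
slit [492.4 210.5 233. ]
slit [495.1 183.9 233. ]
ball [620.8 230.3  45. ]
```

View pics/w2crop.png

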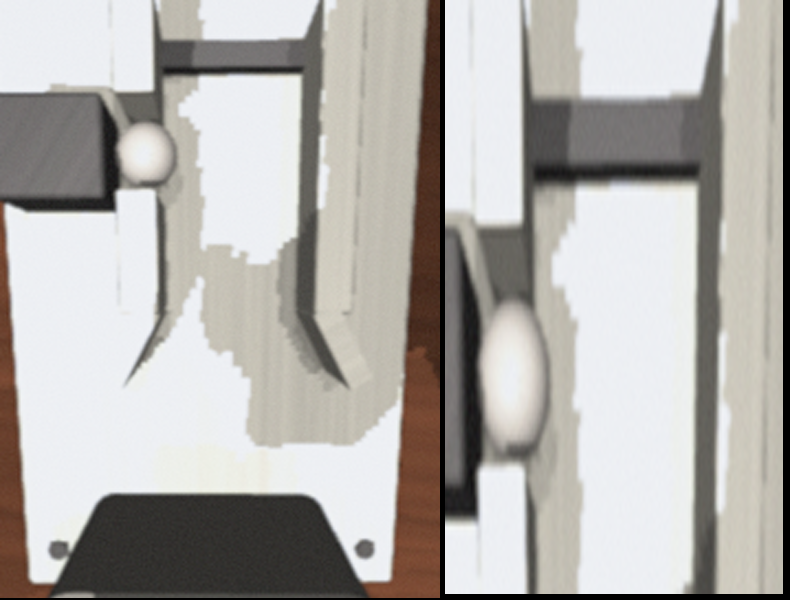

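```bash
python3 - <<'E'
from h import *
from rig import r
c=np.load("w2.npz")
f=lambda t,u,v,z:print(t,ray(c,(u,v),z).round(1)[:2])
f("Rtop near",369.6,109,73);f("Rtop far",371.5,20,73);f("Rbase near",361.9,109,15);f("Rbase far",362.3,35,15)
f("Ltop near",295.8,109,73);f("Ltop far",294.6,20,73);f("Lbase near",298.8,109,15);f("Lbase far",299.3,35,15)
f("sill L",299.6,30.6,27);f("sill R",363,30.6,27);f("sill base L",299.6,33.3,15);f("sill base R",362,33.3,15)
# mouth flare ends at left crop (125,385),(350,385)->top ; base
f("mouthtopL",125/2.2+225,385/2.2,73);f("mouthtopR",350/2.2+225,385/2.2,73)
f("flare throat L",165/2.2+225,313/2.2,73);f("throat R",315/2.2+225,313/2.2,73)
# independent check from top cam: plate outline corners at z=15
t=r.calibration("top")
for p in[(455,570),(716,555)]:
    print("topcam back corner",ray(t,((p[0]-400)/4+180,p[1]/4+143),15).round(1)[:2])
for p in[(477,548),(693,532),(457,177),(669,161)]:
    print("topcam screw",ray(t,((p[0]-400)/4+180-.4,p[1]/4+143-.4),15).round(1)[:2])
E
```

```text
Rtop near [598.5 174.6]
Rtop far [650.7 180.8]
Rbase near [601.6 173.6]
Rbase far [655.1 180.5]
Ltop near [593.6 223.3]
Ltop far [645.9 228.5]
Lbase near [596.4 224.5]
Lbase far [650.2 228.8]
sill L [650.5 228. ]
sill R [655.3 181.4]
sill base L [651.4 228.7]
sill base R [656.3 180.9]
mouthtopL [549.3 229.3]
mouthtopR [556.5 158.5]
flare throat L [572.6 218.7]
throat R [577.3 172.6]
topcam back corner [459.1 269.2]
topcam back corner [471.9 118.8]
topcam screw [473.  258.1]
topcam screw [485.7 133.6]
topcam screw [691.5 281.4]
topcam screw [704.9 156.7]
```

Dock found consistently by three cues: axis about 6.0°, home about (621,201.5), shelf about (515,190). I now align and lower to just above the shelf.

>>> jog_arm:
  deltas:
    - {"gripper": 1,"translation": [0.018,-0.092,0],"dr": [0,0,0.001]}
    - {"gripper": 1,"translation": [0,0,-0.2],"dr": [0,0,0]}
    - {"gripper": 1,"translation": [0,0,-0.3],"dr": [0,0,0]}
    - {"gripper": 1,"translation": [0,0,-0.3],"dr": [0,0,0]}
    - {"gripper": 1,"translation": [0,0,-0.3],"dr": [0,0,0]}
    - {"gripper": 1,"translation": [0,0,-0.25],"dr": [0,0,0]}
    - {"gripper": 1,"translation": [0,0,-0.15],"dr": [0,0,0]}
    - {"gripper": 1,"translation": [0,0,-0.08],"dr": [0,0,0]}
    - {"gripper": 1,"translation": [0,0,0],"dr": [0,0,0]}
    - {"gripper": 1,"translation": [0,0,0],"dr": [0,0,0]}
    - {"gripper": 1,"translation": [0,0,0],"dr": [0,0,0]}
    - {"gripper": 1,"translation": [0,0,0],"dr": [0,0,0]}

```text
clock: 5.87
eef_pos: [515.2, 190.9, 59.6]
tcp_rot: [-3.139, 0.001, -1.468]
contact_force: [0.3, 0.3, -0.8]
opening: 0.527
```

>>> jog_arm:
  deltas:
    - {"gripper": 1,"translation": [0,0,-0.02],"dr": [0,0,0]}
    - {"gripper": 1,"translation": [0,0,0],"dr": [0,0,0]}
    - {"gripper": 1,"translation": [0,0,-0.01],"dr": [0,0,0]}
    - {"gripper": 1,"translation": [0,0,0],"dr": [0,0,0]}

```text
clock: 6.2
eef_pos: [514.2, 190.9, 55.4]
tcp_rot: [-3.141, 0.0, -1.467]
contact_force: [-0.7, -0.9, -2.3]
opening: 0.525
```

>>> jog_arm:
  deltas:
    - {"gripper": 1,"translation": [0,0,-0.015],"dr": [0,0,0]}
    - {"gripper": 1,"translation": [0,0,0],"dr": [0,0,0]}
    - {"gripper": 1,"translation": [0,0,0],"dr": [0,0,0]}

```text
clock: 6.45
eef_pos: [514.1, 190.8, 53.7]
tcp_rot: [3.141, -0.0, -1.467]
contact_force: [-0.7, -0.4, -1.5]
opening: 0.523
```

>>> jog_arm:
  deltas:
    - {"gripper": 1,"translation": [0,0,-0.01],"dr": [0,0,0]}
    - {"gripper": 1,"translation": [0,0,0],"dr": [0,0,0]}
    - {"gripper": 1,"translation": [0,0,0],"dr": [0,0,0]}

```text
clock: 6.7
eef_pos: [514.3, 190.9, 53.1]
tcp_rot: [-3.142, 0.0, -1.467]
contact_force: [-1.3, -0.6, 4.8]
opening: 0.526
```

Touched down (4.8 N). Release, rise, and turn 90°.

>>> jog_arm:
  deltas:
    - {"gripper": -1,"translation": [0,0,0],"dr": [0,0,0]}
    - {"gripper": -1,"translation": [0,0,0],"dr": [0,0,0]}
    - {"gripper": -1,"translation": [0,0,0],"dr": [0,0,0]}
    - {"gripper": -1,"translation": [0,0,0],"dr": [0,0,0]}
    - {"gripper": -1,"translation": [0,0,0],"dr": [0,0,0]}
    - {"gripper": -1,"translation": [0,0,0.1],"dr": [0,0,0]}
    - {"gripper": -1,"translation": [0,0,0.2],"dr": [0,0,0]}
    - {"gripper": -1,"translation": [0,0,0.3],"dr": [0,0,0]}
    - {"gripper": -1,"translation": [0,0,0.35],"dr": [0,0,0]}
    - {"gripper": -1,"translation": [0,0,0.35],"dr": [0,0,0]}
    - {"gripper": -1,"translation": [0,0,0.2],"dr": [0,0,0]}
    - {"gripper": -1,"translation": [0,0,0],"dr": [0,0,0.07]}

```text
clock: 7.7
eef_pos: [516.7, 191.7, 208.6]
tcp_rot: [-3.133, 0.001, -1.359]
contact_force: [0.5, -0.0, 0.8]
opening: 1.003
```

>>> jog_arm:
  deltas:
    - {"gripper": -1,"translation": [0,0,0],"dr": [0,0,0.077]}
    - {"gripper": -1,"translation": [0,0,0],"dr": [0,0,0.077]}
    - {"gripper": -1,"translation": [0,0,0],"dr": [0,0,0.077]}
    - {"gripper": -1,"translation": [0,0,0],"dr": [0,0,0.077]}
    - {"gripper": -1,"translation": [0,0,0],"dr": [0,0,0.077]}
    - {"gripper": -1,"translation": [0,0,0],"dr": [0,0,0.077]}
    - {"gripper": -1,"translation": [0,0,0],"dr": [0,0,0.077]}
    - {"gripper": -1,"translation": [0,0,0],"dr": [0,0,0.077]}
    - {"gripper": -1,"translation": [0,0,0],"dr": [0,0,0.077]}
    - {"gripper": -1,"translation": [0,0,0],"dr": [0,0,0.077]}
    - {"gripper": -1,"translation": [0,0,0],"dr": [0,0,0.077]}
    - {"gripper": -1,"translation": [0,0,0],"dr": [0,0,0.077]}

```text
clock: 8.7
eef_pos: [514.1, 190.8, 203.5]
tcp_rot: [-3.142, -0.0, 0.1]
contact_force: [-0.2, -0.3, 0.6]
opening: 0.999
```

>>> jog_arm:
  deltas:
    - {"gripper": -1,"translation": [0,0,0],"dr": [0,0,0.007]}
    - {"gripper": -1,"translation": [0,0,0],"dr": [0,0,0]}
    - {"gripper": -1,"translation": [0,0,0],"dr": [0,0,0]}

```text
clock: 8.95
eef_pos: [514.2, 190.8, 203.1]
tcp_rot: [-3.142, -0.0, 0.101]
contact_force: [0.8, 0.3, 0.5]
opening: 1.0
```

```bash
python3 - <<'E'
from h import *
from rig import r
s=r.sense();print(s["clock"],s["eef_pos"],s["tcp_rot"],s["opening"],s["contact_force"])
c=r.calibration("wrist")
im=r.grab_frame("wrist");cv2.imwrite("pics/w3.png",im);np.savez("w3.npz",**c)
u=np.array([.9945,.1045,0]);v=np.array([-.1045,.9945,0])
for t,p in(("pred top ctr",[514.8,190.3,70]),("home top",[621.2,201.5,70])):print(t,proj(c,p))
E
```

```text
8.95 [514.22077482 190.83338305 203.14450507] [-3.14150923e+00 -2.62598937e-04  1.01215665e-01] 1.0004812660870146 [0.84586268 0.29292723 0.54975284]
pred top ctr [319.8326894  235.45411789]
home top [472.49379757 234.78849214]
```

View pics/w3.png

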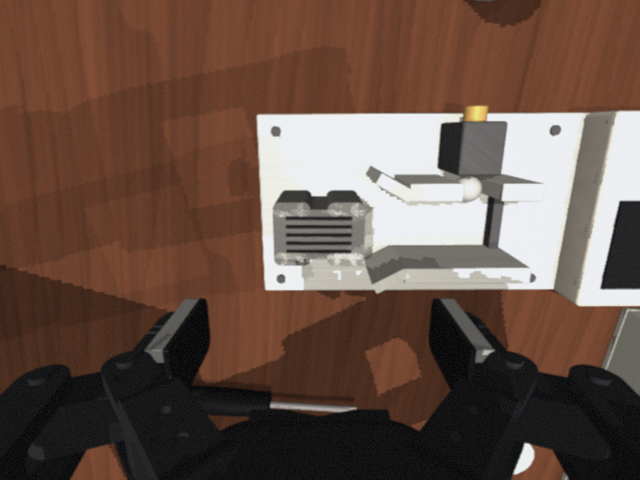

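The cassette stands on the shelf with its slits at (319.5,236), as predicted at (319.8,235.5), in line with the rails. Now I grip it by the ends, tips above sill height.

>>> jog_arm:
  deltas:
    - {"gripper": -1,"translation": [0,-0.004,-0.2],"dr": [0,0,0.0025]}
    - {"gripper": -1,"translation": [0,0,-0.3],"dr": [0,0,0]}
    - {"gripper": -1,"translation": [0,0,-0.3],"dr": [0,0,0]}
    - {"gripper": -1,"translation": [0,0,-0.3],"dr": [0,0,0]}
    - {"gripper": -1,"translation": [0,0,-0.2],"dr": [0,0,0]}
    - {"gripper": -1,"translation": [0,0,-0.13],"dr": [0,0,0]}
    - {"gripper": -1,"translation": [0,0,0],"dr": [0,0,0]}
    - {"gripper": -1,"translation": [0,0,0],"dr": [0,0,0]}
    - {"gripper": -1,"translation": [0,0,0],"dr": [0,0,0]}
  squeeze: 50

```text
clock: 9.75
eef_pos: [514.9, 190.7, 60.7]
tcp_rot: [-3.141, -0.001, 0.108]
contact_force: [0.6, 0.0, -0.2]
opening: 1.004
```

>>> jog_arm:
  deltas:
    - {"gripper": 1,"translation": [0,0,0],"dr": [0,0,0]}
    - {"gripper": 1,"translation": [0,0,0],"dr": [0,0,0]}
    - {"gripper": 1,"translation": [0,0,0],"dr": [0,0,0]}
    - {"gripper": 1,"translation": [0,0,0],"dr": [0,0,0]}
    - {"gripper": 1,"translation": [0,0,0],"dr": [0,0,0]}
    - {"gripper": 1,"translation": [0,0,0],"dr": [0,0,0]}

```text
clock: 10.25
eef_pos: [515.1, 190.7, 61.2]
tcp_rot: [-3.141, -0.002, 0.109]
contact_force: [-0.8, -0.6, 5.9]
opening: 0.744
```

>>> jog_arm:
  deltas:
    - {"gripper": 1,"translation": [0.1,0.01,0.003],"dr": [0,0,0]}
    - {"gripper": 1,"translation": [0.1,0.01,0],"dr": [0,0,0]}
    - {"gripper": 1,"translation": [0.1,0.01,0],"dr": [0,0,0]}
    - {"gripper": 1,"translation": [0.05,0.005,0],"dr": [0,0,0]}
    - {"gripper": 1,"translation": [0,0,0],"dr": [0,0,0]}

```text
clock: 10.67
eef_pos: [551.6, 194.4, 61.3]
tcp_rot: [-3.141, -0.003, 0.109]
contact_force: [0.6, -0.2, 6.1]
opening: 0.742
```

>>> jog_arm:
  deltas:
    - {"gripper": 1,"translation": [0.08,0.0085,0],"dr": [0,0,0]}
    - {"gripper": 1,"translation": [0.08,0.0085,0],"dr": [0,0,0]}
    - {"gripper": 1,"translation": [0.04,0.0042,0],"dr": [0,0,0]}
    - {"gripper": 1,"translation": [0,0,0],"dr": [0,0,0]}

```text
clock: 11.0
eef_pos: [571.1, 196.4, 61.2]
tcp_rot: [-3.141, -0.002, 0.109]
contact_force: [0.2, -0.3, 6.7]
opening: 0.742
```

>>> jog_arm:
  deltas:
    - {"gripper": 1,"translation": [0.08,0.0084,0],"dr": [0,0,0]}
    - {"gripper": 1,"translation": [0.08,0.0084,0],"dr": [0,0,0]}
    - {"gripper": 1,"translation": [0.08,0.0084,0],"dr": [0,0,0]}
    - {"gripper": 1,"translation": [0,0,0],"dr": [0,0,0]}

```text
clock: 11.33
eef_pos: [594.3, 197.9, 61.2]
tcp_rot: [3.141, 0.0, 0.109]
contact_force: [-4.1, -6.2, 15.3]
opening: 0.738
```

>>> jog_arm:
  deltas:
    - {"gripper": 1,"translation": [0.06,0.0063,0],"dr": [0,0,0]}
    - {"gripper": 1,"translation": [0.06,0.0063,0],"dr": [0,0,0]}
    - {"gripper": 1,"translation": [0.03,0.003,0],"dr": [0,0,0]}
    - {"gripper": 1,"translation": [0,0,0],"dr": [0,0,0]}

```text
clock: 11.67
eef_pos: [609.0, 199.3, 61.2]
tcp_rot: [3.141, -0.0, 0.109]
contact_force: [-3.6, -5.4, 11.1]
opening: 0.744
```

>>> jog_arm:
  deltas:
    - {"gripper": 1,"translation": [0.04,0.0042,0],"dr": [0,0,0]}
    - {"gripper": 1,"translation": [0.04,0.0042,0],"dr": [0,0,0]}
    - {"gripper": 1,"translation": [0.02,0.0021,0],"dr": [0,0,0]}
    - {"gripper": 1,"translation": [0,0,0],"dr": [0,0,0]}

```text
clock: 12.0
eef_pos: [619.9, 200.6, 61.3]
tcp_rot: [3.141, -0.002, 0.109]
contact_force: [1.5, -4.9, 6.9]
opening: 0.741
```

>>> jog_arm:
  deltas:
    - {"gripper": 1,"translation": [0.02,0.002,0],"dr": [0,0,0]}
    - {"gripper": 1,"translation": [0,0,0],"dr": [0,0,0]}
    - {"gripper": 1,"translation": [0,0,0],"dr": [0,0,0]}

```text
clock: 12.25
eef_pos: [621.7, 200.8, 61.2]
tcp_rot: [3.141, -0.002, 0.108]
contact_force: [1.2, -5.6, 6.0]
opening: 0.739
```

>>> jog_arm:
  deltas:
    - {"gripper": 1,"translation": [0.01,0.001,0],"dr": [0,0,0]}
    - {"gripper": 1,"translation": [0,0,0],"dr": [0,0,0]}
    - {"gripper": 1,"translation": [0,0,0],"dr": [0,0,0]}

```text
clock: 12.5
eef_pos: [621.8, 200.8, 61.2]
tcp_rot: [3.141, -0.0, 0.108]
contact_force: [-2.9, -4.7, 10.1]
opening: 0.742
```

>>> jog_arm:
  deltas:
    - {"gripper": 1,"translation": [0.01,0.001,0],"dr": [0,0,0]}
    - {"gripper": 1,"translation": [0,0,0],"dr": [0,0,0]}
    - {"gripper": 1,"translation": [0,0,0],"dr": [0,0,0]}

```text
clock: 12.75
eef_pos: [621.9, 200.8, 61.3]
tcp_rot: [3.141, 0.001, 0.108]
contact_force: [-7.8, -4.6, 15.0]
opening: 0.741
```

Stopped at x=621.8 with axial force building, which matches the stop. A final small push, then release and rise.

>>> jog_arm:
  deltas:
    - {"gripper": 1,"translation": [0.01,0.001,0],"dr": [0,0,0]}
    - {"gripper": 1,"translation": [0,0,0],"dr": [0,0,0]}
    - {"gripper": 1,"translation": [0,0,0],"dr": [0,0,0]}
    - {"gripper": -1,"translation": [0,0,0],"dr": [0,0,0]}
    - {"gripper": -1,"translation": [0,0,0],"dr": [0,0,0]}
    - {"gripper": -1,"translation": [0,0,0],"dr": [0,0,0]}
    - {"gripper": -1,"translation": [0,0,0],"dr": [0,0,0]}
    - {"gripper": -1,"translation": [0,0,0],"dr": [0,0,0]}

```text
clock: 13.42
eef_pos: [623.4, 201.7, 60.0]
tcp_rot: [-3.142, -0.0, 0.109]
contact_force: [1.2, 0.8, 0.4]
opening: 0.998
```

>>> jog_arm:
  deltas:
    - {"gripper": -1,"translation": [0,0,0.1],"dr": [0,0,0]}
    - {"gripper": -1,"translation": [0,0,0.25],"dr": [0,0,0]}
    - {"gripper": -1,"translation": [0,0,0.3],"dr": [0,0,0]}
    - {"gripper": -1,"translation": [0,0,0.3],"dr": [0,0,0]}
    - {"gripper": -1,"translation": [0,0,0.3],"dr": [0,0,0]}
    - {"gripper": -1,"translation": [0,0,0.2],"dr": [0,0,0]}
    - {"gripper": -1,"translation": [0,0,0],"dr": [0,0,0]}
    - {"gripper": -1,"translation": [0,0,0],"dr": [0,0,0]}

```text
clock: 14.08
eef_pos: [624.0, 202.0, 207.2]
tcp_rot: [-3.141, -0.003, 0.109]
contact_force: [0.7, -0.0, -0.7]
opening: 1.001
```

```bash
python3 - <<'E'
from h import *
from rig import r
s=r.sense();print(s["clock"],s["eef_pos"],s["tcp_rot"],s["opening"],s["contact_force"])
c=r.calibration("wrist")
im=r.grab_frame("wrist");np.savez("w4.npz",**c)
u=np.array([.9945,.1045,0])
p=proj(c,[621.2,201.5,70]);print("home top ctr px",p,"sill",proj(c,[653,204.8,27]))
x,y=max(int(p[0])-130,0),max(int(p[1])-110,0);print("crop",x,y)
cv2.imwrite("pics/w4full.png",im)
cv2.imwrite("pics/w4.png",cv2.resize(im[y:y+200,x:x+260],None,fx=3,fy=3,interpolation=cv2.INTER_CUBIC))
E
```

```text
14.0833 [624.02787487 201.95270587 207.15176824] [-3.14089995 -0.00331932  0.10895237] 1.0010021001365856 [ 0.71002443 -0.04421916 -0.72659775]
home top ctr px [314.51616306 233.45212832] sill [353.79949097 219.59572947]
crop 184 123
```

View pics/w4.png

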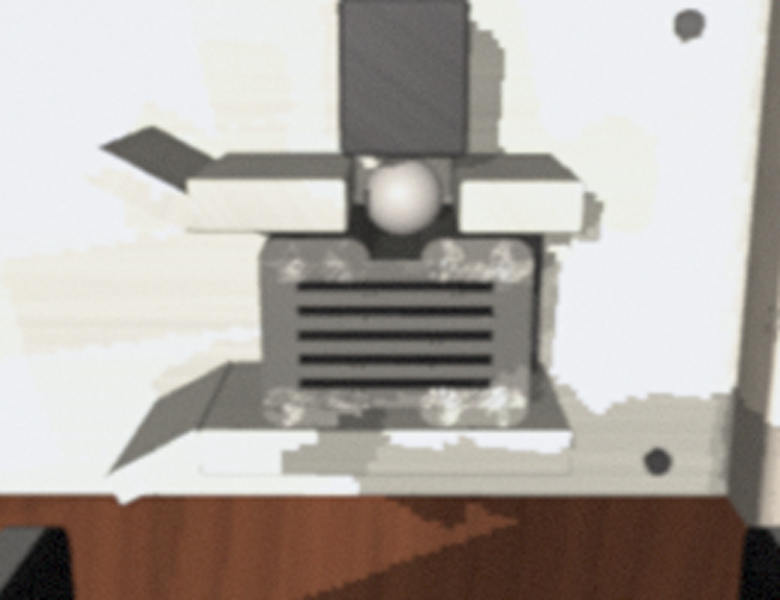

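The cassette is upright between the rails, slits centred at about column 316 (home predicted at 314.5), with the ball at crop (404,198) sitting in the groove mouth. A numeric check of ball protrusion and bystanders follows.

```bash
python3 - <<'E'
from h import *
from rig import r
c=np.load("w4.npz");im=cv2.imread("pics/w4full.png")
B=ray(c,(404/3+184-.33,198/3+123-.33),45);C=ray(c,(396/3+184-.33,334/3+123-.33),70)
u=np.array([.9945,.1045]);v=np.array([-.1045,.9945]);H=np.array([621.2,201.5])
d3=np.load("w3.npz");B3=ray(d3,(470.5,188.5),45)
for n,p in(("ball now",B),("ball rest w2",np.array([620.8,230.3])),("ball rest w3",B3),("cassette",C)):print(n,p[:2].round(1),"dock x,y",((p[:2]-H)@u).round(1),((p[:2]-H)@v).round(1))
t=r.grab_frame("top");cv2.imwrite("pics/top1.png",t);a=cv2.imread("pics/top0.png")
d=(cv2.absdiff(a,t).max(2)>60).astype(np.uint8);n,l,st,ce=cv2.connectedComponentsWithStats(d)
for nm,(x,y) in dict(jar=(311,184),driver=(311,278),slidebox=(134,269),can=(139,213),dish=(482,224),longcase=(488,284),red=(398,195),orange=(375,302)).items():print(nm,d[y-15:y+15,x-15:x+15].sum(),end="; ")
cv2.imwrite("pics/top1c.png",cv2.resize(t[130:340,90:520],None,fx=1.8,fy=1.8))
E
```

```text
ball now [620.9 229.7] dock x,y 2.7 28.1
ball rest w2 [620.8 230.3] dock x,y 2.6 28.7
ball rest w3 [623.4 230.6] dock x,y 5.3 28.7
cassette [622.1 201.2] dock x,y 0.8 -0.4
jar 190; driver 88; slidebox 429; can 446; dish 0; longcase 0; red 0; orange 419;
```

View pics/top1c.png

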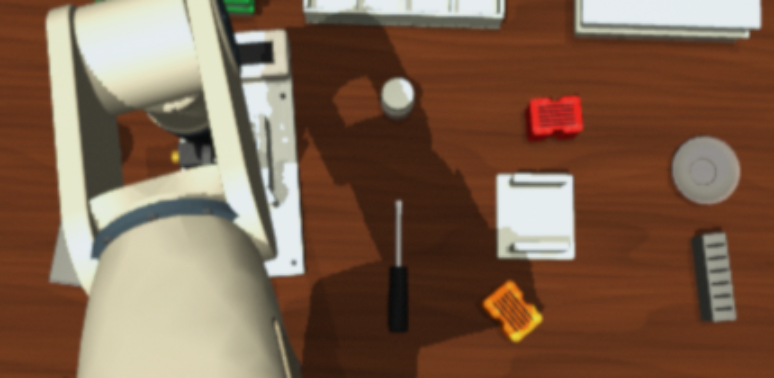

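The ball is back at its rest position (dock y 28.1 mm now, 28.7 mm at rest). The stand is empty, and the bystanders in view are where they were. Handing in.

```bash
python3 -c "
from rig import r
s=r.sense();print(s['clock'],s['contact_force']);print(r.sign_off())"
```

```text
14.1833 [-0.58725746 -0.3209343  -0.07412199]
the job is handed in; nothing more can be done
None
```

The cassette is home in the dock and I handed the job in at 14.2 s. I lifted it across its width and set it upright on the shelf in line with the rails. After letting go, I turned the gripper 90°, took it by its ends, pushed it past the ball to the stop, released it and rose clear.

**Last checks:**
- **Position:** the push stopped at x = 621.8 mm with axial force building. The wrist view puts the cassette 0.8 mm past and 0.4 mm to the side of my estimate of home, which is within the measuring error, and it is upright.
- **Ball:** its measured position after the push (28.1 mm from the dock's centre line) matches its rest position (28.7 mm), so it is no longer pressed back. The state gives no ball reading, so I could only judge the click by camera. The ball sits about 2 mm further along the dock than the groove centre, and the two views of the ball at rest disagreed by 2.7 mm along the rails.
- **Other things:** the jar, driver, dish, longcase and the orange and red blocks look unmoved. The arm mostly hid the slidebox and fully hid the canister in the last top view, so I did not re-check those two. The arm never went near either of them.

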